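Open the green classroom centrifuge by its release button

TASK

The run in the green centrifuge is finished: press the orange release button in front of its lid, so that the lid springs fully open by itself, then take your hand away and leave it standing open. Keep the blue centrifuge shut, and leave the wooden tube rack standing where it is.

Things in the scene. Friction and masses are not known exactly. Their poses are not given: they have to be found in the camera images.
- green_button_top (a point): Top centre of the green centrifuge's orange round release button, 34 mm across, 117 mm above the table. Goes straight down 7 mm on a spring (1.7 to 5.5 N); unlatches after about 4 mm, also when pressed 10 mm off centre. Axes: x to the lid, y to the machine's left, z up. The machine, fixed to the table, is 220 x 160 mm, its middle 75 mm along +x from here, its front deck 100 mm high.
- green_lid (a joint): Hinge of the green centrifuge's lid, rad: 0 shut and latched, 1.8 open at its stop. Lid with clear window, 150 mm wide, top 116 mm above the table when shut: it starts 44 mm along +x from the button's centre, hinge 180 mm along +x, 100 mm up. Once unlatched a spring swings it up, away from the button, in about a second and holds it open, its edge then 230 mm up.
- blue_lid (a joint): Hinge of the lid of the blue centrifuge, the same machine in blue with the same orange button, rad: 0 shut and latched, 1.8 open. The two centrifuges and the rack stand side by side in any order, about 270 mm apart, turned up to 0.3 rad.
- rack: Loose wooden test tube rack, 210 mm long in its x, 70 mm wide, 85 mm high, three glass tubes standing in it up to 130 mm above the table. Origin: centre of its underside, z up.
Mind the look-alikes: they are no part of the job. There is more than one size of the rack; the job needs the smaller.

How it is judged:
By the outcome, as a careful person would: the job done as asked, in the order asked, and still so for the second after the job is handed in, with the robot touching nothing.
It also fails if it takes over 26 s, if anything falls off the work surface, if the arm or the gripper's body presses on something with over 40 N, if the wrist force passes 120 N, or if a joint passes its speed limit or range.

ROBOT

A 6-joint arm with a two-finger parallel gripper is mounted at the origin on the work surface. World frame = base frame: x ahead of the robot, y to its left, z up, the work surface at z = 0. Lengths are in m, angles in rad, forces in N, time in s.
With the tool pointing down it reaches from about 0.35 to 0.775 m from the base axis. Payload 5.5 kg.
Tool frame: the origin (TCP) lies midway between the tips of the shut fingers; the grasp point (between the pads) lies 19 mm behind it (env.tcp_to_grasp is the distance from the TCP to the grasp point, in m); z points along the fingers, y is the direction in which the jaws open and shut (so a half turn about z gives the same grasp; the last joint's range is limited). The gripper opens to 85 mm and grips with 20 to 120 N. Pads are 22 mm wide; open, the fingers measure 114 mm over their backs; the gripper's body (76 mm by 85 mm) begins 54 mm behind the grasp point. The pads swing forward as they close: fully open they stand 13 mm farther back than shut.
Start: joints at [1.142, 0.313, 0.046, 1.304, 0, 1.431], TCP at [0.164, 0.551, 0.231] pointing down, gripper open.
Joint ranges: [-2.76, 2.76], [-0.86, 1.69], [-1.03, 1.26], [-2.2, 2.34], [-1.47, 1.5], [-3.14, 3.14]. Speed limits (rad/s): [2.57, 2.57, 3.14, 3.14, 3.14, 3.14].

INTERFACE

Orientations are given as a unit quaternion [w, x, y, z].
In Python, from workcell import get_state, viewer, hand_in, finder, env gives the robot as it stands.
- The arm moves only by the tool arm_command, never from a script. Its argument "motion" is a list of rows, each an object of numbers: "x", "y", "z": the shift along the tool's x, y, z in mm; "rx", "ry", "rz": the turn, a rotation vector about the tool's x, y, z in degrees; "hand": the closure, from -1 (fully open) to 1 (shut). A call has 1 to 10 rows; each row is the pose to reach, as a shift and turn from the pose commanded when the call began, along the tool's axes at that moment; what a row does not reach only later rows make up. A row lasts 1/8 s, in which the tool goes at most 62.5 mm and 10.7 degrees, less where a joint would pass 70% of its speed; a pose out of reach is approached as far as the arm can. A call with a gripper value outside its range is refused whole. The fingers move at their own pace and stop on an object; "force" is the grip in N (left out, the last holds). Time passes only in rows, so rows that repeat a pose let the fingers close. It gives the time, the measured TCP pose, the force and the opening at its end, in the units of the state.
- get_state(): the state, without advancing time (a new reading comes with each control period).
- viewer.read_camera(name): name is "scene" or "top" or "wrist"; returns a dict with "image" (480x640x3 uint8, red, green, blue), "z_map" (480x640 float32, m along the optical axis (not along the pixel's ray), 0 where there is no reading), "intrinsics" (3x3 intrinsics, pixels), "rvec" (rotation vector, rad) and "tvec" (3), from world to camera coordinates, as OpenCV has them. Camera axes: x right, y down, z forward; pixel columns grow to the right and rows downward; lengths in m; the calibration is good to about 2 mm. A picture is of the moment at which its call begins.
- hand_in(): hands the job in, once; it reports no verdict.
Trained networks look in a picture, given as the dict that the camera call returned (one of the last four; its "shot" number tells which), for a name from the list of things; names that differ only in an ending like _2 or _b are one class to them, and where a whole thing is asked for, a point or a joint stands for the part that bears it (a point fixed in the world has none). Each returns a list of dicts, best first, with "score" (0 to 1); they miss things now and then, are a little off and sometimes report something else, mostly with a low value. They report only what shows in the picture. A call takes as long as a camera call. They do not tell look-alikes from the thing itself.
- finder.find_in(picture, query): "at" ([column, row] in pixels, amid what is visible of it).
- finder.masks_of(picture, query): "region" (480x640 bool, what is visible of it) and "at" ([column, row] in pixels, amid what is visible of it).
The state is a dict: "clock": time; "joint_pos": joint angles; "qvel": joint speeds; "tau": joint torques, N m; "tcp_pos": TCP position; "orientation": TCP orientation; "wrist_force": force on the tool from outside, world axes, zero at the start; "ft_torque": the same for the moment, N m; "finger_gap": finger opening in m.
Only numpy, scipy, OpenCV 4.12 (cv2) and the standard library are available. Lean on these libraries where they do the work, as an engineer would, in place of code of your own. Each camera call takes 0.05 s, during which the arm holds its last target.

## Working session

There is one attempt and no reset: what is moved stays moved. The work goes in short steps, Python scripts to look and compute and a tool call to move; the robot and the scene stay as the last step left them, time stands still between calls to the robot, and variables do not carry over. Pictures are saved under pics/ and viewed, and the job is handed in when it is done.

Besides the shell and the picture viewer there is one more tool, called by a JSON object that holds its "op" and its "data", one argument or row to a line. arm_command: Moves the arm, as the interface text tells. Its arguments: {"type":"object","properties":{"motion":{"type":"array","items":{"type":"object","properties":{"x":{"type":"number"},"y":{"type":"number"},"z":{"type":"number"},"rx":{"type":"number"},"ry":{"type":"number"},"rz":{"type":"number"},"hand":{"type":"number"}}}},"force":{"type":"number"}},"required":["motion"]}

```bash
mkdir -p pics; cat > h.py <<'E'
import numpy as np,cv2
from workcell import get_state, viewer, hand_in, finder, env
def unproj(p,u,v):
    K=np.array(p["intrinsics"]);R,_=cv2.Rodrigues(np.array(p["rvec"],float));t=np.array(p["tvec"],float).ravel()
    z=p["z_map"][int(round(v)),int(round(u))]
    c=np.linalg.inv(K)@np.array([u,v,1.])*z
    return R.T@(c-t)
def cloud(p):
    K=np.array(p["intrinsics"]);R,_=cv2.Rodrigues(np.array(p["rvec"],float));t=np.array(p["tvec"],float).ravel()
    v,u=np.mgrid[0:480,0:640];z=p["z_map"]
    c=np.stack([(u-K[0,2])/K[0,0]*z,(v-K[1,2])/K[1,1]*z,z],-1)
    w=(c-t)@R; w[z==0]=np.nan
    return w
def save(p,n): cv2.imwrite("pics/"+n,cv2.cvtColor(p["image"],cv2.COLOR_RGB2BGR))
E
python3 - <<'E'
from h import *
for n in ["scene","top"]:
    p=viewer.read_camera(n); save(p,n+"1.png")
    w=cloud(p)
    for q in ["green_button_top","green_lid","blue_lid","rack"]:
        for r in finder.masks_of(p,q)[:4]:
            m=r["region"]; print(n,q,round(r["score"],2),np.round(r["at"]),m.sum(),np.round(np.nanmedian(w[m],0),3))
s=get_state();print(s["clock"],s["tcp_pos"],s["orientation"],s["finger_gap"])
E
```

```text
scene green_button_top 0.61 [296. 226.] 239 [ 0.512 -0.001  0.115]
scene green_lid 0.94 [240. 224.] 4312 [0.626 0.    0.114]
scene blue_lid 0.88 [279. 137.] 2863 [ 0.589 -0.259  0.114]
scene rack 0.61 [234. 375.] 7097 [0.583 0.292 0.072]
scene rack 0.56 [412. 429.] 14750 [0.286 0.354 0.098]
top green_button_top 0.64 [344. 235.] 222 [ 0.514 -0.009  0.116]
top green_lid 0.9 [348. 179.] 4549 [ 0.626 -0.011  0.115]
top blue_lid 0.82 [474. 202.] 4577 [ 0.589 -0.269  0.115]
top rack 0.76 [170. 343.] 8476 [0.287 0.331 0.098]
top rack 0.56 [215. 205.] 4173 [0.583 0.268 0.072]
0.5 [0.16377214 0.55120612 0.23129147] [5.51356696e-06 1.43879065e-01 9.89595278e-01 1.21664791e-05] 0.08555816537384899
```

View pics/scene1.png

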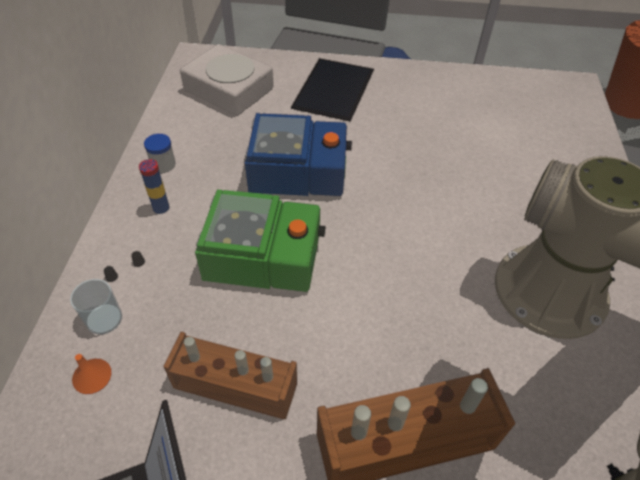

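View pics/top1.png

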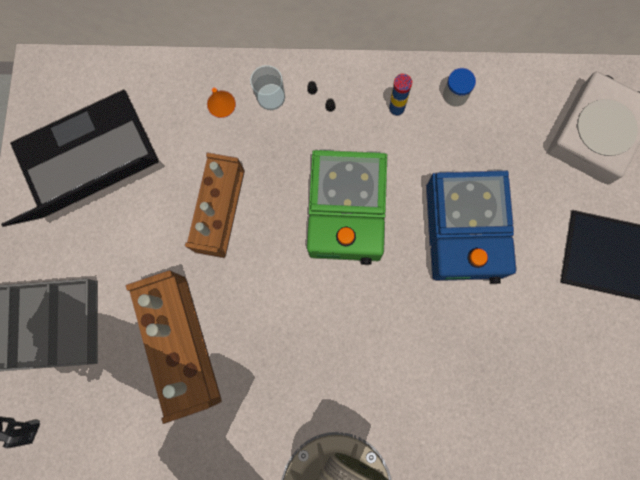

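Scene: green centrifuge button at (297,228), blue's at (331,139), small rack at (234,375), large rack at (412,429). Top: green button at (346,236), blue's at (479,257), small rack at (215,205), large rack at (172,345). The two cameras disagree by about 10 mm in y, so I'll measure more closely.

```bash
python3 - <<'E'
from h import *
P={}
for n in ["scene","top"]:
    p=viewer.read_camera(n); w=cloud(p); P[n]=p
    hsv=cv2.cvtColor(p["image"],cv2.COLOR_RGB2HSV)
    m=((hsv[...,0]<12)&(hsv[...,1]>190)&(hsv[...,2]>150)).astype(np.uint8)
    k,l,s,c=cv2.connectedComponentsWithStats(m)
    for i in range(1,k):
        if s[i,4]>80:
            q=w[l==i];q=q[q[:,2]>0.1]
            if len(q)>30: q=q[q[:,2]>np.nanmedian(q[:,2])-.004]; print(n,np.round(c[i],1),s[i],len(q),np.round((q.min(0)+q.max(0))/2,4),np.round(np.median(q,0),4), np.round(np.ptp(q,axis=0),3))
    # table plane & tall points
    ok=np.isfinite(w[...,2]); t=w[ok&(abs(w[...,2])<.02)]; print(n,"table z",np.median(t[:,2]))
    for r in finder.masks_of(p,"rack"): print(np.round(np.nanpercentile(w[r["region"]],[1,99],axis=0),3))
    g=(hsv[...,0]>40)&(hsv[...,0]<75)&(hsv[...,1]>120)&(w[...,2]>.08)&(w[...,2]<.13)
    pts=w[g][:,:2]; print("green rect",cv2.minAreaRect((pts*1000).astype(np.float32)),np.nanpercentile(w[g][:,2],[5,50,95]))
    print("cam pos", -cv2.Rodrigues(p["rvec"])[0].T@np.array(p["tvec"]).ravel())
print(get_state()["clock"])
E
```

```text
scene [297.2 226.5] [290 221  16  12 133] 133 [ 0.5128 -0.0035  0.1159] [ 0.5134 -0.0028  0.1156] [0.029 0.028 0.008]
scene table z -0.0010681292023734183
[[ 0.48   0.234 -0.001]
 [ 0.691  0.328  0.129]]
[[0.146 0.261 0.002]
 [0.426 0.428 0.175]]
green rect ((586.6508178710938, -3.654327392578125), (156.01658630371094, 215.5074462890625), 89.01152801513672) [0.09352823 0.09887293 0.11602495]
cam pos [0.40661454 0.6675829  0.90832044]
top table z -0.0004008034752511537
[[0.154 0.251 0.005]
 [0.427 0.419 0.176]]
[[0.482 0.23  0.004]
 [0.688 0.321 0.13 ]]
green rect ((587.9815673828125, -9.1346435546875), (157.29627990722656, 217.0745086669922), 88.44933319091797) [0.09419097 0.10007512 0.11727259]
cam pos [ 0.2981309  -0.00277745  1.19481161]
0.7
```

Choice for the button: green (346,236) rather than blue (479,257); orange toy funnel at (221,103) is also out. The green body around it settles it. The smaller rack is the one at (215,205). Moving up and across with the fingers shut, clear of the larger rack (tubes to 0.176 m).

{"op": "arm_command", "data": {
  "motion": [
    {"z": -50,"hand": 1},
    {"x": -45,"y": -40,"z": -60,"rz": -4,"hand": 1},
    {"x": -90,"y": -80,"z": -60,"rz": -8,"hand": 1},
    {"x": -135,"y": -120,"z": -60,"rz": -12,"hand": 1},
    {"x": -180,"y": -160,"z": -60,"rz": -16.6,"hand": 1},
    {"x": -225,"y": -202,"z": -60,"rz": -16.6,"hand": 1},
    {"x": -270,"y": -243,"z": -60,"rz": -16.6,"hand": 1},
    {"x": -315,"y": -283,"z": -60,"rz": -16.6,"hand": 1},
    {"x": -360,"y": -324,"z": -60,"rz": -16.6,"hand": 1},
    {"x": -405,"y": -364,"z": -60,"rz": -16.6,"hand": 1}
  ]
}}

```text
invalid input at $.motion[0]: expected keys x, y, z, rx, ry, rz, hand
```

{"op": "arm_command", "data": {
  "motion": [
    {"x": 0,"y": 0,"z": -50,"rx": 0,"ry": 0,"rz": 0,"hand": 1},
    {"x": -45,"y": -40,"z": -60,"rx": 0,"ry": 0,"rz": -4,"hand": 1},
    {"x": -90,"y": -80,"z": -60,"rx": 0,"ry": 0,"rz": -8,"hand": 1},
    {"x": -135,"y": -120,"z": -60,"rx": 0,"ry": 0,"rz": -12,"hand": 1},
    {"x": -180,"y": -160,"z": -60,"rx": 0,"ry": 0,"rz": -16.6,"hand": 1},
    {"x": -225,"y": -202,"z": -60,"rx": 0,"ry": 0,"rz": -16.6,"hand": 1},
    {"x": -270,"y": -243,"z": -60,"rx": 0,"ry": 0,"rz": -16.6,"hand": 1},
    {"x": -315,"y": -283,"z": -60,"rx": 0,"ry": 0,"rz": -16.6,"hand": 1},
    {"x": -360,"y": -324,"z": -60,"rx": 0,"ry": 0,"rz": -16.6,"hand": 1},
    {"x": -400,"y": -360,"z": -60,"rx": 0,"ry": 0,"rz": -16.6,"hand": 1}
  ]
}}

```text
clock: 1.95
tcp_pos: [0.4456, 0.0902, 0.2916]
orientation: [0.001, -0.0, 1.0, 0.0]
wrist_force: [0.9, 0.6, -0.4]
finger_gap: -0.0003
```

{"op": "arm_command", "data": {
  "motion": [
    {"x": -12,"y": -48,"z": 0,"rx": 0,"ry": 0,"rz": 0,"hand": 1},
    {"x": -25,"y": -95,"z": 0,"rx": 0,"ry": 0,"rz": 0,"hand": 1},
    {"x": -25,"y": -95,"z": 0,"rx": 0,"ry": 0,"rz": 0,"hand": 1},
    {"x": -25,"y": -95,"z": 0,"rx": 0,"ry": 0,"rz": 0,"hand": 1}
  ]
}}

```text
clock: 2.45
tcp_pos: [0.4695, -0.0026, 0.2913]
orientation: [-0.0, -0.0, 1.0, 0.0]
wrist_force: [-0.6, -0.2, -0.2]
finger_gap: 0.0002
```

```bash
python3 - <<'E'
from h import *
p=viewer.read_camera("wrist"); save(p,"wrist1.png"); w=cloud(p)
s=get_state();print(s["clock"],s["tcp_pos"],s["orientation"])
print("cam pos", -cv2.Rodrigues(p["rvec"])[0].T@np.array(p["tvec"]).ravel())
for r in finder.masks_of(p,"green_button_top"):
    q=w[r["region"]];q=q[q[:,2]>.1]; print(r["score"],r["at"],len(q),(np.nanpercentile(q,2,axis=0)+np.nanpercentile(q,98,axis=0))/2,np.nanmedian(q,0),np.ptp(q,axis=0))
for r in finder.masks_of(p,"green_lid"): print(r["score"],r["at"],np.nanmedian(w[r["region"]],0))
E
```

```text
2.5 [ 0.4694167  -0.00206906  0.29135333] [-9.00384778e-05 -7.49702504e-04  9.99999688e-01  2.31460085e-04]
cam pos [ 0.38553017 -0.00223353  0.43390085]
0.66 [314.9, 256.1] 1128 [ 0.51278787 -0.00710803  0.11214071] [ 0.51100147 -0.00710164  0.11683671] [0.03246469 0.03311873 0.01666268]
0.91 [280.6, 325.0] [ 0.5849757  -0.04274257  0.11568649]
```

View pics/wrist1.png

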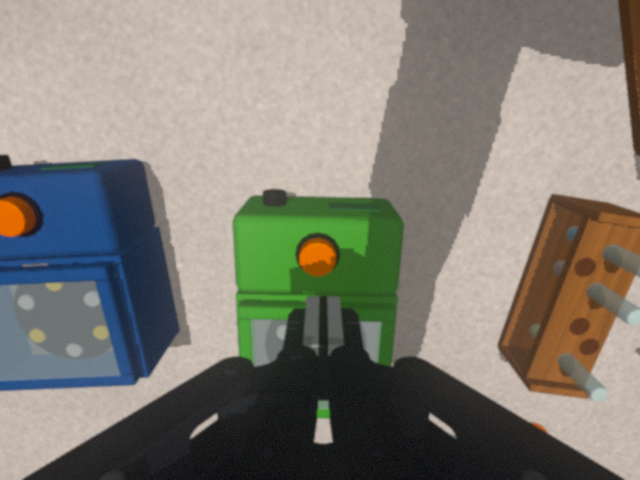

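Wrist view: the green button sits at (318,256), world about (0.513, −0.006, 0.117), on the green machine. Blue's is at (14,215). The lid is below the fingers at about (320,330). I'll descend a few mm on the robot's side of centre, so the gripper stays clear of the lid.

{"op": "arm_command", "data": {
  "motion": [
    {"x": -18,"y": -2,"z": 40,"rx": 0,"ry": 0,"rz": 0,"hand": 1},
    {"x": -37,"y": -4,"z": 85,"rx": 0,"ry": 0,"rz": 0,"hand": 1},
    {"x": -37,"y": -4,"z": 125,"rx": 0,"ry": 0,"rz": 0,"hand": 1},
    {"x": -37,"y": -4,"z": 155,"rx": 0,"ry": 0,"rz": 0,"hand": 1},
    {"x": -37,"y": -4,"z": 162,"rx": 0,"ry": 0,"rz": 0,"hand": 1},
    {"x": -37,"y": -4,"z": 162,"rx": 0,"ry": 0,"rz": 0,"hand": 1},
    {"x": -37,"y": -4,"z": 162,"rx": 0,"ry": 0,"rz": 0,"hand": 1}
  ]
}}

```text
clock: 3.48
tcp_pos: [0.5079, -0.0066, 0.1309]
orientation: [0.001, -0.001, 1.0, -0.0]
wrist_force: [-0.7, -0.2, -0.2]
finger_gap: 0.0002
```

```bash
python3 - <<'E'
from h import *
p=viewer.read_camera("wrist"); cv2.imwrite("pics/wrist2.png",cv2.resize(cv2.cvtColor(p["image"][150:390,160:480],cv2.COLOR_RGB2BGR),None,fx=2,fy=2))
s=get_state();print(s["clock"],s["tcp_pos"],s["wrist_force"])
E
```

```text
3.525 [ 0.50791747 -0.00670205  0.13087374] [ 0.8610709   0.90096078 -0.55144325]
```

View pics/wrist2.png

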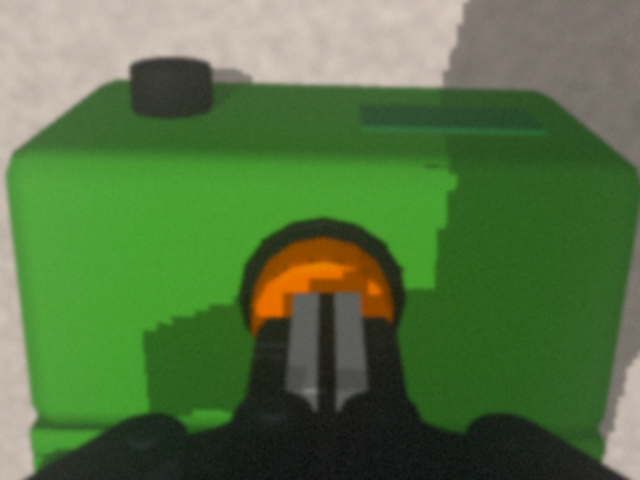

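The crop shows the fingertips centred over the orange button (about (325,300)). Pressing to about 6 mm of travel.

{"op": "arm_command", "data": {
  "motion": [
    {"x": 0,"y": 0,"z": 10,"rx": 0,"ry": 0,"rz": 0,"hand": 1},
    {"x": 0,"y": 0,"z": 16,"rx": 0,"ry": 0,"rz": 0,"hand": 1},
    {"x": 0,"y": 0,"z": 20,"rx": 0,"ry": 0,"rz": 0,"hand": 1},
    {"x": 0,"y": 0,"z": 20,"rx": 0,"ry": 0,"rz": 0,"hand": 1}
  ]
}}

```text
clock: 4.03
tcp_pos: [0.5073, -0.0069, 0.11]
orientation: [0.001, -0.0, 1.0, -0.0]
wrist_force: [-1.3, 0.3, 7.3]
finger_gap: -0.0004
```

```bash
python3 - <<'E'
from h import *
p=viewer.read_camera("scene"); save(p,"scene2.png")
s=get_state();print(s["clock"],s["tcp_pos"],s["wrist_force"])
E
```

```text
4.075 [ 0.50730369 -0.00684841  0.11000901] [-0.62600205  0.30596274  7.14524324]
```

View pics/scene2.png

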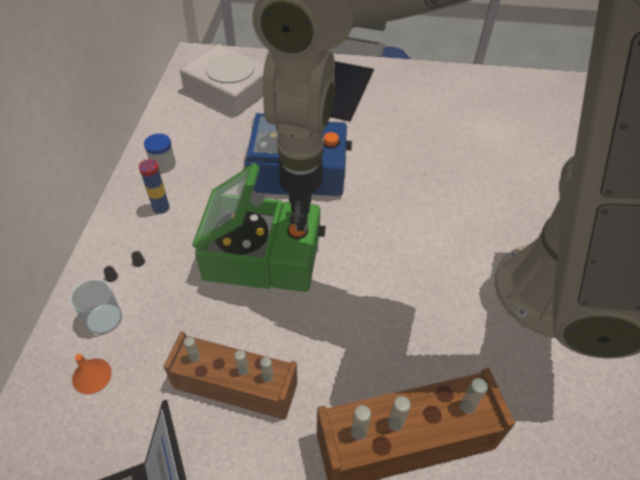

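The green lid is swinging up (about (235,205)) and the wrist reads 7 N on the button. Now retreating up, then back toward the robot.

{"op": "arm_command", "data": {
  "motion": [
    {"x": 0,"y": 0,"z": -15,"rx": 0,"ry": 0,"rz": 0,"hand": 1},
    {"x": 15,"y": 0,"z": -50,"rx": 0,"ry": 0,"rz": 0,"hand": 1},
    {"x": 50,"y": 0,"z": -90,"rx": 0,"ry": 0,"rz": 0,"hand": 1},
    {"x": 90,"y": 0,"z": -130,"rx": 0,"ry": 0,"rz": 0,"hand": 1},
    {"x": 110,"y": 0,"z": -160,"rx": 0,"ry": 0,"rz": 0,"hand": 1},
    {"x": 110,"y": 0,"z": -160,"rx": 0,"ry": 0,"rz": 0,"hand": 1},
    {"x": 110,"y": 0,"z": -160,"rx": 0,"ry": 0,"rz": 0,"hand": 1},
    {"x": 110,"y": 0,"z": -160,"rx": 0,"ry": 0,"rz": 0,"hand": 1},
    {"x": 110,"y": 0,"z": -160,"rx": 0,"ry": 0,"rz": 0,"hand": 1},
    {"x": 110,"y": 0,"z": -160,"rx": 0,"ry": 0,"rz": 0,"hand": 1}
  ]
}}

```text
clock: 5.32
tcp_pos: [0.3967, -0.0068, 0.2686]
orientation: [-0.001, -0.001, 1.0, 0.0]
wrist_force: [0.8, 0.0, -0.5]
finger_gap: -0.0002
```

```bash
python3 - <<'E'
from h import *
p=viewer.read_camera("scene"); save(p,"scene3.png"); w=cloud(p)
m=(w[...,0]>.6)&(w[...,0]<.8)&(abs(w[...,1]+.005)<.09)&(w[...,2]>.13)
q=w[m]; print(len(q),np.percentile(q,[1,99],axis=0))
hi=q[q[:,2]>.2].mean(0);lo=q[q[:,2]<.16].mean(0);print(hi,lo,"lid angle ~",np.pi-np.arctan2(hi[2]-lo[2],hi[0]-lo[0]))
for r in finder.masks_of(p,"blue_lid"): print("blue",r["score"],r["at"],np.nanpercentile(w[r["region"]],[2,50,98],axis=0)[:,2])
for r in finder.masks_of(p,"rack"): print(np.round(np.nanpercentile(w[r["region"]],[1,99],axis=0),3).tolist())
s=get_state();print(s["clock"],s["tcp_pos"],s["wrist_force"],np.abs(s["qvel"]).max())
E
```

```text
2381 [[ 0.70231177 -0.0827508   0.13126592]
 [ 0.73695294  0.06368709  0.24083248]]
[ 0.72438546 -0.00213628  0.22237197] [ 0.71293988 -0.01007326  0.14504133] lid angle ~ 1.7177378371304748
blue 0.89 [278.9, 140.6] [0.1013673  0.11349412 0.11707501]
blue 0.44 [301.1, 228.8] [0.09945223 0.11435615 0.11767647]
[[0.48, 0.233, -0.001], [0.691, 0.328, 0.13]]
[[0.145, 0.259, -0.0], [0.427, 0.428, 0.175]]
5.475 [ 0.39681689 -0.00683018  0.26904748] [-0.18206243 -0.07783098  0.55529848] 0.0038387463157551777
```

View pics/scene3.png

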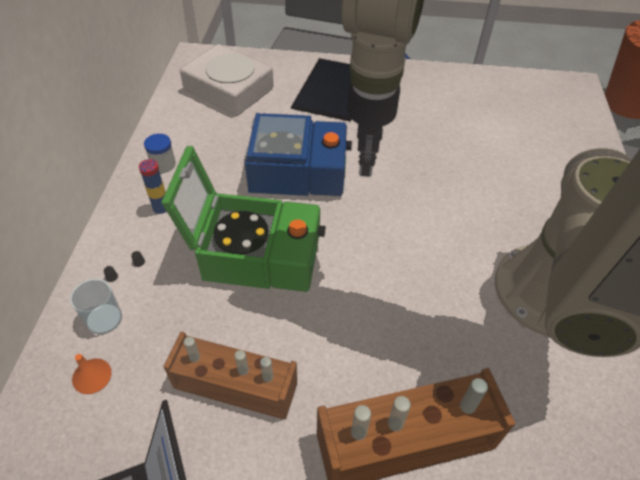

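The lid stands open at about (190,195), blue is shut, and both racks are unmoved. The angle estimate is crude, so I'll refine it with a plane fit once more before handing in.

{"op": "arm_command", "data": {
  "motion": [
    {"x": 0,"y": 0,"z": 0,"rx": 0,"ry": 0,"rz": 0,"hand": 1},
    {"x": 0,"y": 0,"z": 0,"rx": 0,"ry": 0,"rz": 0,"hand": 1},
    {"x": 0,"y": 0,"z": 0,"rx": 0,"ry": 0,"rz": 0,"hand": 1},
    {"x": 0,"y": 0,"z": 0,"rx": 0,"ry": 0,"rz": 0,"hand": 1}
  ]
}}

```text
clock: 5.98
tcp_pos: [0.3968, -0.0068, 0.2693]
orientation: [0.0, -0.0, 1.0, 0.0]
wrist_force: [0.6, -0.3, -0.2]
finger_gap: 0.0
```

```bash
python3 - <<'E'
from h import *
p=viewer.read_camera("scene"); w=cloud(p)
m=(w[...,0]>.6)&(w[...,0]<.8)&(abs(w[...,1]+.005)<.06)&(w[...,2]>.135)&(w[...,2]<.225)
q=w[m]
for k in range(4):
    c=q.mean(0);n=np.linalg.svd(q-c,full_matrices=False)[2][2]; d=abs((q-c)@n); q=q[d<max(.002,2*d.std()*.8)]
print(len(q),d.std(),n,"angle",np.pi/2+np.arctan2(abs(n[2]),abs(n[0])),get_state()["clock"])
E
```

```text
736 0.00045621503702418943 [-0.97981028  0.02042422  0.19888353] angle 1.7710572291968352 6.025
```

```bash
python3 -c "
from h import *
print(hand_in())"
```

```text
the job is handed in; nothing more can be done
None
```

I pressed the green centrifuge's orange button with the shut fingers. Travel was about 6–7 mm and the wrist read about 7 N. The lid sprang open by itself, and I then moved the hand up and back to about 0.40 m from the base. The job was handed in at about 6 s of the 26 s allowed.

**Last checks:**
- **Green lid:** a plane fit gives about 1.77 rad, against 1.8 at the stop. A first, cruder estimate gave 1.72. The picture shows the lid fully up.
- **Blue lid:** still shut, with its top at about 0.114 m. The network also reported a second, weaker "blue lid" (score 0.44). It was at the green machine's front deck, so I took it as a false hit.
- **Racks:** both the small and the large rack are where they were, to within about 2 mm.
- **Hand:** touching nothing; the wrist force is within noise.

**Disagreement:** the scene and top cameras differed by roughly 6 mm in y on the button. The wrist view gave y of about −7 mm, nearer the top camera's −9 mm than the scene camera's −3 mm, and I pressed there.

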